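Draw the tapped plug from the flask

ROBOT

A 7-joint arm with a two-finger parallel gripper is mounted at the origin on a cart in front of the work surface, level with it; the furniture and walls round the work are solid. World frame = base frame: x ahead of the robot, y to its left, z up, the work surface at z = 0. Lengths are in m, angles in rad, forces in N, time in s.
With the tool pointing down it reaches from about 0.425 to 0.925 m from the base axis. Payload 6.8 kg.
Tool frame: the origin (TCP) lies midway between the tips of the shut fingers; the grasp point (between the pads) lies 19 mm behind it; z points along the fingers, y is the line along which they close (so a half turn about z gives the same grasp; the last joint's range is limited). The gripper opens to 88 mm and grips with 3 to 60 N. Pads are 20 mm wide; open, the fingers measure 115 mm over their backs; the gripper's body (75 mm by 178 mm) begins 61 mm behind the grasp point.
Start: joints at [-1.322, 0.477, 0.022, 1.555, -0.011, 1.109, -0.083], TCP at [0.236, 0.633, 0.223] pointing down, gripper open.
Joint ranges: [-2.96, 2.96], [-0.34, 2.1], [-1.41, 1.46], [0.24, 2.44], [-1.37, 4.51], [0.17, 1.92], [-2.96, 2.96]. Speed limits (rad/s): [2.39, 2.39, 3.14, 3.14, 3.14, 3.14, 3.14].

INTERFACE

Orientations are given as a unit quaternion [w, x, y, z].
In Python, from workcell import r gives the robot as it stands.
- The arm moves only by the tool send_rows, never from a script. Its argument "commands" is a list of rows, each a list of 2 entries, a list of its own where there are three numbers: the shift along the tool's x, y, z in mm, then the turn about the tool's z in rad. In form: [[[dx, dy, dz], yaw], ...]. A call has 1 to 20 rows; each row shifts and turns the commanded pose from where the row before left it, along the tool's axes as they then stand; what a row does not reach is not made up. A row lasts 1/8 s, in which the tool goes at most 62.5 mm and 10.7 degrees, less where a joint would pass 70% of its speed; a pose out of reach is approached as far as the arm can. A call with a gripper value outside its range is refused whole. "grip" is the finger opening in mm, from 0 to 87.8, set as the call begins (left out, the last holds). The fingers move at their own pace and stop on an object; "newtons" is the grip in N (left out, the last holds). Time passes only in rows, so rows that do not move let the fingers close. It gives the time, the measured TCP pose, the force, the opening and the grip force at its end, in the units of the state.
- r.observe(): the state, without advancing time (a new reading comes with each control period).
- r.capture(name): name is "scene" or "top" or "wrist"; returns the picture (480x640x3 uint8, red, green, blue); there is no depth.
- r.calibration(name): a dict with "fx", "fy", "cx", "cy" (pixels), "D" ([k1, k2, p1, p2, k3] as OpenCV has them; the pictures are not rectified), "eye" and "rotation" of the camera in the world. Camera axes: x right, y down, z forward; pixel columns grow to the right and rows downward; lengths in m; the calibration is good to about 2 mm. A picture is of the moment at which its call begins: read the wrist's pose just before it. calibration takes no time and is no camera call; for the wrist camera it gives the pose at the moment of the call.
- r.sign_off(): hands the job in; it is judged then, once.
The state is a dict: "time_s": time; "joints": joint angles; "joint_velocities": joint speeds; "joint_efforts": joint torques, N m; "tool_pos": TCP position; "tool_rot": TCP orientation; "contact_force": force on the tool from outside, world axes, zero at the start; "torque": the same for the moment, N m; "gripper_width": opening from 0.0 (shut) to 1.0 (fully open); "finger_force": force on a finger pad.
Only numpy, scipy, OpenCV 4.12 (cv2) and the standard library are available. Lean on these libraries where they do the work, as an engineer would, in place of code of your own. Each camera call takes 0.05 s, during which the arm holds its last target. There are 200 camera calls.

TASK

Take the steel puller from its holder and screw it clockwise into the plaster plug in the aluminium flask; feel for where the thread starts and press only lightly, so that the plug is never pushed deeper into its bore. Draw the plug straight up out of the bore and set it down gently, upright on the middle of the white slab, with the puller left screwed into it; leave the pot, the tape roll and the cast where they are.

Things in the scene. Friction and masses are not known exactly. Their poses are not given: they have to be found in the camera images.
- flask: fixed aluminium block 100 x 100 x 52 mm with a round bore 46.4 mm wide and 43 mm deep in the middle of its top, with keyways along its +x and -x; origin at the centre of its underside, z up. Four low bolt heads (3 mm) at its top corners.
- plug: loose cream plaster plug, 44 mm diameter, 39 mm tall, 0.12 kg, in the bore, top 2 mm above the flask's; keys stop it turning. Origin: centre of its underside, z up. Four sprung balls in a groove round it hold it 6 mm above the bore's floor: a push over about 13 N drives it deeper (3 mm is a failure), a pull of about 17 N over 4 mm frees it, then it is nearly loose; clear after 37 mm.
- plug_mouth (a point): centre of the plug's top face, 39 mm above its underside, axes as the plug's. Round mouth here, 37 mm wide narrowing to 31 mm at 9 mm depth, where the steel tapped insert's flat face lies.
- thread_start (a point): centre of the insert's face, 30 mm above the plug's underside, axes as the plug's. Round hole 16.4 mm wide with two opposite slots 37 degrees wide for the puller's lugs. The insert was pressed in by eye: its slots lie along this x axis only to within 0.5 rad either way (fixed, unmeasured). Lugs out of line rest on the face; in line they drop 13 mm.
- thread_end (a point): point on the plug's axis 6.5 mm above its underside: where the puller's nose is when the collar sits on the plug. Two-start right-hand thread: 3.8 mm down per radian clockwise (from above). From the slots, the collar lands after about 0.85 rad under a light push, snug at about 1.15, stop near 1.45; the lugs hold from 0.6 on. Counterclockwise is blocked.
- puller: loose steel puller, 95 mm tall, 0.12 kg, upright in its holder. Origin: tip of its nose, z up its axis. Cone nose 8 mm tall, shaft 14 mm thick, collar 42 mm in diameter with underside at 32.5 mm (4.5 mm thick), shaft 12 mm, flat grip from 59 to 95 mm.
- puller_lugs (a point): point on the puller's axis 10.5 mm above its nose, amid the two thread lugs, which lie along its +x and -x, reach 14 mm from the axis, are 30 degrees wide, 5 mm high (8 to 13 mm above the nose) and tilted with the thread, clockwise edge 1 mm lower. Nose height over the plug's underside: 23 mm lugs on the insert's face, 9.7 mm dropped through the slots.
- puller_grip (a point): centre of the puller's flat grip (36 mm tall), 77 mm above its nose; 24 mm wide along x (the lugs' direction), 16 mm thick along y
- holder: fixed grey plastic block 60 x 60 x 40 mm on a 72 mm foot, with a round hole 31 mm wide, 36 mm deep in its top, in which the puller hangs loosely by its collar; origin at the centre of its underside
- slab: fixed white ceramic slab, 100 x 100 x 12 mm, lying on the worktop; origin at the centre of its underside, so its top is 12 mm above the origin; z up
- tin_burs: loose steel pot 52 x 42 mm, a bystander; origin at the centre of its underside
- tape_roll: loose roll of masking tape 60 x 19 mm, a bystander; origin at the centre of its underside
- cast_white: loose white plaster dental cast 60 x 77 x 26 mm, a bystander; origin at the centre of its underside
Things that resemble listed ones, but are neither listed nor needed, are in the scene too. There is more than one size of the puller; the job needs the smaller. Leave any yellow look-alike of the flask alone.

How it is judged:
On the way, in this order (a step that is already met when the one before it is completed fails the run):
1. the puller is screwed down into the plug while the plug is still in its bore (z of puller in the frame of plug below 0.009 m and horizontal distance between puller and plug below 0.005 m and z of plug in the frame of flask below 0.022 m and horizontal distance between plug and flask below 0.005 m), for 0.2 s.
2. the plug hangs on the puller, clear above the bore (z of plug in the frame of flask above 0.054 m and horizontal distance between puller and plug below 0.006 m and z of puller in the frame of plug below 0.013 m), for 0.1 s.
At the end, for the whole second after the job is handed in: the plug stands at rest on the slab, upright (within 5 degrees), its axis within 25 mm of the slab's centre, with the puller still seated in it (nose less than 12 mm above the plug's underside) (z of plug in the frame of slab between 0.009 and 0.015 m and horizontal distance between plug and slab below 0.025 m and angle between plug's own z axis and vertical below 0.09 rad and z of puller in the frame of plug below 0.012 m and horizontal distance between puller and plug below 0.006 m and linear speed of plug below 0.02 m/s); the robot touches nothing.
It fails at once if the plug pushed more than 3 mm deeper into the bore (z of plug in the frame of flask below 0.012 m and horizontal distance between plug and flask below 0.02 m).
It fails at once if the plug set down hard on the slab (more than 50 N) (contact force between plug and slab above 50 N).
It fails at once if the pot, the tape roll or the cast moved by more than 20 mm (distance of any of tin_burs, tape_roll, cast_white from where it was at the start of the episode above 0.02 m).
It also fails if it takes over 72 s, if anything falls off the work surface, if the arm or the gripper's body presses on something with over 40 N, if the wrist force passes 120 N, or if a joint passes its speed limit or range.

## Working session

There is one attempt and no reset: what is moved stays moved. The work goes in short steps, Python scripts to look and compute and a tool call to move; the robot and the scene stay as the last step left them, time stands still between calls to the robot, and variables do not carry over. Pictures are saved under pics/ and viewed, at most 10 in all, crops included, and the job is handed in when it is done.

Besides the shell and the picture viewer there is one more tool, called after "Emit:" in YAML: its name, and indented under it one key for each argument. send_rows: Moves the arm, as the interface text tells. Its arguments: {"type":"object","properties":{"commands":{"type":"array","items":{"type":"array"}},"grip":{"type":"number"},"newtons":{"type":"number"}},"required":["commands"]}

```bash
mkdir -p pics; ls
cat > h.py <<'E'
import numpy as np, cv2, json
from workcell import r
def ray(c,uv):
    K=np.array([[c["fx"],0,c["cx"]],[0,c["fy"],c["cy"]],[0,0,1.]])
    p=cv2.undistortPoints(np.array([[uv]],float),K,np.array(c["D"],float))[0,0]
    d=np.array(c["rotation"]).reshape(3,3)@[p[0],p[1],1]
    return np.array(c["eye"],float),d/np.linalg.norm(d)
def plane(c,uv,z):
    e,d=ray(c,uv); return e+d*(z-e[2])/d[2]
def tri(obs):
    A=np.zeros((3,3));b=np.zeros(3)
    for c,uv in obs:
        e,d=ray(c,uv);P=np.eye(3)-np.outer(d,d);A+=P;b+=P@e
    x=np.linalg.solve(A,b)
    return x,[np.linalg.norm(np.cross(x-ray(c,uv)[0],ray(c,uv)[1])) for c,uv in obs]
def proj(c,X):
    R=np.array(c["rotation"]).reshape(3,3);K=np.array([[c["fx"],0,c["cx"]],[0,c["fy"],c["cy"]],[0,0,1.]])
    return cv2.projectPoints(np.array([X],float),cv2.Rodrigues(R.T)[0],-R.T@np.array(c["eye"]),K,np.array(c["D"],float))[0][0,0]
def save(n,img): cv2.imwrite(f"pics/{n}.png",img[...,::-1])
E
python3 - <<'E'
from h import *
for n in("scene","top","wrist"):
    im=r.capture(n);save(n,im);c=r.calibration(n);print(n,c["fx"],np.round(c["eye"],3),np.round(c["rotation"],3).tolist())
print(r.observe())
E
```

```text
pics
scene 462.45019925906433 [ 0.167 -0.793  0.483] [-0.515, 0.817, -0.217, 0.14]
top 464.89801591388164 [ 0.404 -0.067  1.051] [-0.07, 0.711, -0.697, 0.059]
wrist 394.16916337732766 [0.171 0.656 0.384] [0.104, 0.814, 0.567, 0.071]
{'time_s': 0.15, 'joints': array([-1.32212801,  0.47762753,  0.02235159,  1.55616223, -0.01146487,
        1.10926179, -0.08310319]), 'joint_velocities': array([-6.61087853e-04, -9.53688813e-05, -9.93412982e-06, -2.25666150e-03,
       -8.81547118e-05, -1.87340954e-03,  7.46727868e-04]), 'joint_efforts': array([ 2.42647475e-03, -5.83285224e+01,  1.53635792e+00, -2.72874767e+01,
       -5.42582630e-02,  1.44138071e-02,  1.39532194e-04]), 'tool_pos': array([0.23560912, 0.63209041, 0.22191978]), 'tool_rot': array([-5.56651840e-05,  1.77426515e-01,  9.84133827e-01, -6.63003395e-04]), 'contact_force': array([-0.44951714,  0.29299973,  0.05636369]), 'torque': array([-0.01146195, -0.00041423, -0.01962317]), 'finger_force': 0.0, 'gripper_width': 0.9999732441954798}
```

View pics/scene.png

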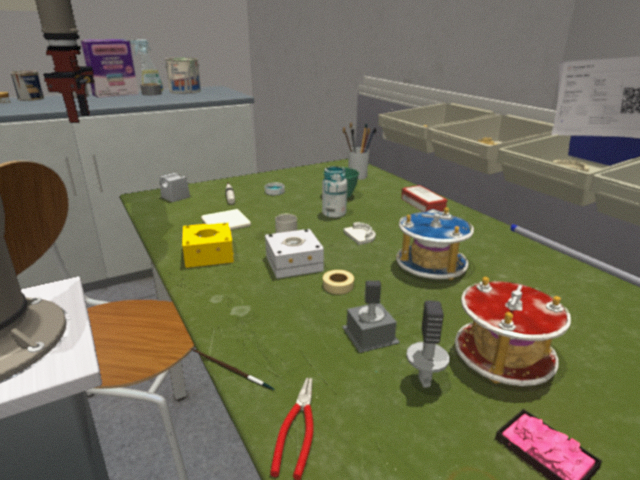

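View pics/top.png

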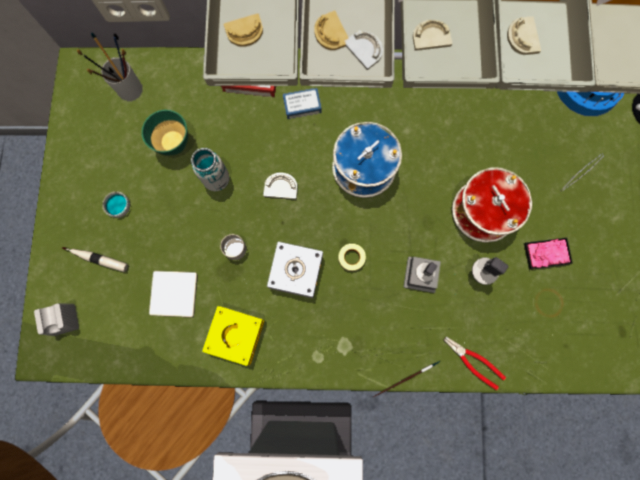

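The scene shows the small puller in the grey holder at scene (373,310) / top (426,270). The larger puller is standing free at scene (430,345) / top (488,268), and it's a look-alike. The aluminium flask is at scene (294,250) / top (296,270), with its yellow look-alike at scene (207,243) / top (233,336). The slab is at scene (226,219) / top (173,293). The pot is at top (232,247), the tape roll at (352,257) and the cast at (281,186).

I choose the holder puller, the aluminium flask and the flat white slab.

```bash
python3 - <<'E'
s=open('h.py').read()
s=s.replace('np.array(c["rotation"]).reshape(3,3)','Rm(c)').replace("def ray","from scipy.spatial.transform import Rotation as Ro\ndef Rm(c):\n    q=c['rotation']; return Ro.from_quat([q[1],q[2],q[3],q[0]]).as_matrix()\ndef ray",1)
open('h.py','w').write(s)
E
python3 - <<'E'
from h import *
T=r.calibration("top");S=r.calibration("scene")
top=cv2.imread("pics/top.png");sc=cv2.imread("pics/scene.png")
for n,uv,z in [("puller collar?",(428,271),.045),("flask",(296,270),.052),("slab",(173,293),.012),("yellow",(233,336),.052),("big",(488,268),.04),("tape",(352,257),.019),("pot",(232,247),.04)]:
    p=plane(T,uv,z);print(n,p.round(3),proj(S,p).round(0))
# slab fit
def quad(img,c,x,y,w,z,lo,hi):
    sub=img[y-w:y+w,x-w:x+w];m=cv2.inRange(sub,lo,hi)
    m=cv2.morphologyEx(m,cv2.MORPH_CLOSE,np.ones((9,9)))
    k=max(cv2.findContours(m,0,2)[0],key=cv2.contourArea);rc=cv2.minAreaRect(k)
    b=cv2.boxPoints(rc)+[x-w,y-w];P=np.array([plane(c,q,z) for q in b])
    print(P.mean(0).round(4),[np.linalg.norm(P[i]-P[i-1]).round(4) for i in range(4)],(P[1]-P[0]).round(4))
quad(top,T,173,293,40,.012,(170,170,170),(255,255,255))
quad(top,T,296,270,40,.052,(140,140,140),(255,255,255))
a=cv2.resize(top[230:310,250:460],None,fx=3.5,fy=3.5,interpolation=2)
b=cv2.resize(sc[265:365,330:470],None,fx=4,fy=4,interpolation=2)
b=b[:290] if 0 else b
W=max(a.shape[1],b.shape[1]);f=lambda i:cv2.copyMakeBorder(i,0,0,0,W-i.shape[1],0)
o=np.vstack([f(a),f(b)]);print(o.shape);o=cv2.resize(o,None,fx=.85,fy=.85);cv2.imwrite("pics/c1.png",o)
E
```

```text
puller collar? [ 0.551 -0.297  0.045] [373. 315.]
flask [ 0.547 -0.01   0.052] [291. 243.]
slab [0.495 0.268 0.012] [225. 219.]
yellow [0.403 0.12  0.052] [205. 234.]
big [ 0.561 -0.431  0.04 ] [435. 364.]
tape [ 0.583 -0.133  0.019] [337. 278.]
pot [0.597 0.135 0.04 ] [283. 219.]
[0.4944 0.2699 0.012 ] [np.float64(0.0992), np.float64(0.0989), np.float64(0.1008), np.float64(0.0984)] [0.0989 0.0027 0.    ]
[ 0.5504 -0.006   0.052 ] [np.float64(0.1017), np.float64(0.1029), np.float64(0.1035), np.float64(0.1023)] [ 0.1012 -0.0186  0.    ]
(680, 735, 3)
```

View pics/c1.png

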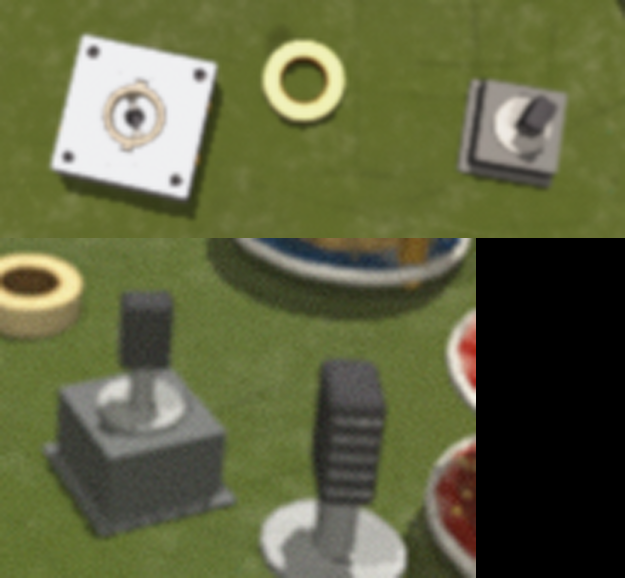

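The crop confirms it: the holder puller's grip is much smaller than the free-standing one's ribbed grip. The flask is the silver block with the cream ring in the middle.

Run:
```python
from h import *
c=r.calibration("wrist");o=r.observe();q=o["tool_rot"];R=Ro.from_quat([q[1],q[2],q[3],q[0]]).as_matrix()
print(R.round(3));print((R.T@(np.array(c["eye"])-o["tool_pos"])).round(4));print((R.T@Rm(c)).round(3))
p=np.array([.551,-.29,.222])
print(R.T@(p-o["tool_pos"]), R.T@(np.array([.45,.25,.222])-o["tool_pos"]))
```

```text
[[-0.937  0.349 -0.   ]
 [ 0.349  0.937 -0.001]
 [-0.    -0.001 -1.   ]]
[ 0.0683 -0.0005 -0.1623]
[[ 0.001 -0.969 -0.249]
 [ 1.     0.002 -0.001]
 [ 0.001 -0.249  0.969]]
[-0.6175489  -0.7538929   0.00099611] [-0.3343275  -0.28316346  0.00033692]
```

Emit:
send_rows:
  commands:
    - [[-42,-35,0],0]
    - [[-42,-35,0],0]
    - [[-42,-35,0],0]
    - [[-42,-35,0],0]
    - [[-42,-35,0],0]
    - [[-42,-35,0],0]
    - [[-42,-35,0],0]
    - [[-40,-38,0],0]
    - [[-28,-47,0],0]
    - [[-28,-47,0],0]
    - [[-28,-47,0],0]
    - [[-28,-47,0],0]
    - [[-28,-47,0],0]
    - [[-28,-47,0],0]
    - [[-28,-47,0],0]
    - [[-28,-47,0],0]
    - [[-28,-47,0],0]
    - [[-28,-47,0],0]

```text
time_s: 2.4
tool_pos: [0.5482, -0.289, 0.2225]
tool_rot: [-0.0, 0.177, 0.984, 0.0]
contact_force: [1.1, 0.3, 0.0]
gripper_width: 1.002
finger_force: 0.0
```

Run:
```python
from h import *
o=r.observe();print(o["time_s"],o["tool_pos"],o["tool_rot"],o["joints"].round(3))
json.dump({k:np.array(v).tolist() for k,v in r.calibration("wrist").items()},open("w1.json","w"))
im=r.capture("wrist");save("w1",im)
```

```text
2.4 [ 0.54822384 -0.28899088  0.22245492] [-8.47853538e-05  1.77233353e-01  9.84168839e-01  1.66318114e-04] [ 0.025  0.414  0.482  1.72  -0.216  1.061  1.793]
```

View pics/w1.png

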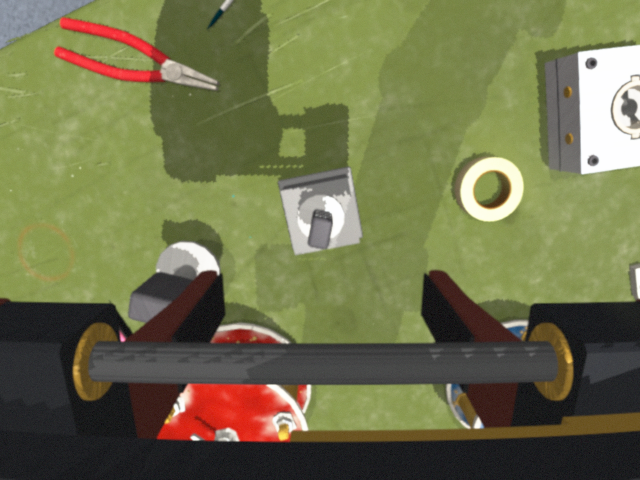

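The wrist view shows the holder at (320,215) with the small puller's grip leaning down to (320,235). The larger puller is at (175,280), the flask is at right (625,105), and the tape is at (490,188). I'll take a second, shifted view for height.

Emit:
send_rows:
  commands:
    - [[30,20,0],0]
    - [[30,20,0],0]
    - [[0,0,0],0]

```text
time_s: 2.82
tool_pos: [0.5047, -0.2268, 0.2223]
tool_rot: [-0.001, 0.176, 0.984, 0.001]
contact_force: [0.8, -0.8, -0.1]
gripper_width: 0.997
finger_force: 0.0
```

Run:
```python
from h import *
o=r.observe();print(o["time_s"],o["tool_pos"])
c1=json.load(open("w1.json"));c2=r.calibration("wrist")
json.dump({k:np.array(v).tolist() for k,v in c2.items()},open("w2.json","w"))
im=r.capture("wrist");save("w2",im)
p=proj(c2,[.551,-.297,.06]);print(p)
a=cv2.imread("pics/w1.png");b=cv2.imread("pics/w2.png")
f=lambda i,x,y:cv2.resize(i[y-50:y+50,x-50:x+50],None,fx=4,fy=4,interpolation=2)
x,y=map(int,p);print(x,y)
o=np.hstack([f(a,320,215),f(b,x,y)]);cv2.imwrite("pics/c2.png",o)
```

```text
2.825 [ 0.50471912 -0.22681698  0.22232979]
[267.0615664  295.17452612]
267 295
```

View pics/c2.png

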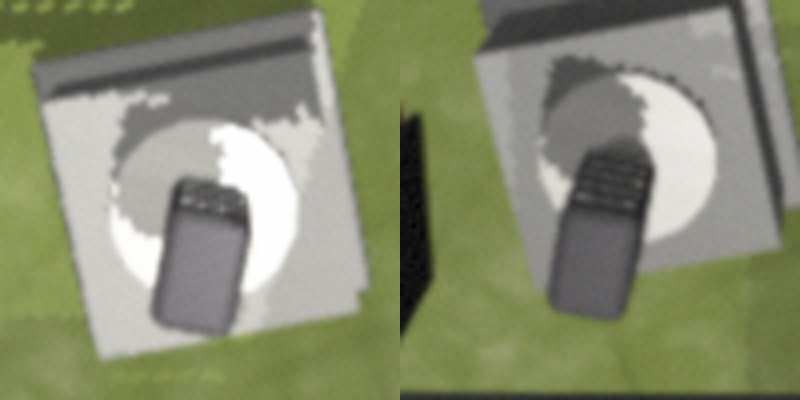

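Run:
```python
from h import *
c1=json.load(open("w1.json"));c2=json.load(open("w2.json"))
A=np.array([(178,208),(248,222),(228,333),(154,320)])/4+[270,165]
B=np.array([(170,202),(241,215),(220,320),(148,308)])/4+[217,245]
P=[]
for a,b in zip(A,B):
    x,e=tri([(c1,a),(c2,b)]);P.append(x);print(x.round(4),np.round(e,4))
P=np.array(P);print("top ctr",P.mean(0))
x,e=tri([(c1,A.mean(0)),(c2,B.mean(0))]);print("ctr",x,e)
print("collar",tri([(c1,(321.2,217.5)),(c2,(274,284.5))]))
for c,Q in((c1,A),(c2,B)):
    Z=np.array([plane(c,q,.1025) for q in Q]);d=(Z[3]-Z[0]+Z[2]-Z[1])/2;w=(Z[1]-Z[0]+Z[2]-Z[3])/2
    print(Z.mean(0),np.linalg.norm(d),np.linalg.norm(w),"long dir",np.arctan2(d[1],d[0]),"short dir",np.arctan2(w[1],w[0]))
T=r.calibration("top")
o=r.observe();q=o["tool_rot"];R=Ro.from_quat([q[1],q[2],q[3],q[0]]).as_matrix();print("toolx ang",np.arctan2(R[1,0],R[0,0]))
# lookup top for flask in w1
```

```text
[ 0.5363 -0.2918  0.098 ] [0. 0.]
[ 0.544  -0.2804  0.0962] [0.0004 0.0004]
[ 0.561  -0.2909  0.1026] [0.0002 0.0002]
[ 0.5536 -0.3029  0.1034] [0.0001 0.0001]
top ctr [ 0.54872747 -0.29148089  0.10005531]
ctr [ 0.54874588 -0.29151683  0.09997685] [np.float64(0.00015090630542747945), np.float64(0.00015090630542742513)]
collar (array([ 0.54838458, -0.29119319,  0.04537166]), [np.float64(3.129483112655895e-05), np.float64(3.1294831126513765e-05)])
[ 0.54813303 -0.29141614  0.1025    ] 0.02154588081223106 0.013514837526749875 long dir -0.5455949980094543 short dir 1.0255196144153875
[ 0.54802052 -0.29072757  0.1025    ] 0.022956485339530014 0.014104147506253167 long dir -0.576350834393032 short dir 1.0329127995308265
toolx ang 2.7862760622996
```

Emit:
send_rows:
  commands:
    - [[-32,-22.5,0],0.1]
    - [[-31,-23,0],0.106]
    - [[0,0,0],0]
    - [[0,0,40],0]
    - [[0,0,40],0]
    - [[0,0,40],0]
    - [[0,0,0],0]
  grip: 50

```text
time_s: 3.75
tool_pos: [0.5436, -0.2941, 0.1]
tool_rot: [-0.003, 0.277, 0.961, 0.0]
contact_force: [-0.7, 0.2, 0.8]
gripper_width: 0.568
finger_force: 0.0
```

Run:
```python
from h import *
o=r.observe();q=o["tool_rot"];R=Ro.from_quat([q[1],q[2],q[3],q[0]]).as_matrix()
print(o["time_s"],o["tool_pos"],np.arctan2(R[1,0],R[0,0]),o["gripper_width"],o["joints"].round(2))
print((R.T@(np.array([.5483,-.2912,.0655])-o["tool_pos"])*1000).round(1), 2.58-np.arctan2(R[1,0],R[0,0]))
c=r.calibration("wrist");print(proj(c,[.5483,-.2912,.1025]))
im=r.capture("wrist");save("w3",im)
T=r.calibration("top")
cv2.imwrite("pics/c3.png",cv2.imread("pics/w3.png")[150:480])
```

```text
3.75 [ 0.54359373 -0.29411322  0.09995808] 2.579911566310682 0.5683634829566176 [ 0.05  0.56  0.47  1.82 -0.33  0.84  1.69]
[-2.6  5.  34.4] 8.843368931810147e-05
[335.64907852 302.68610675]
```

View pics/c3.png

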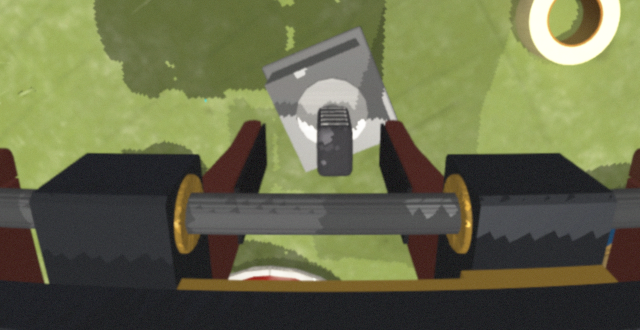

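The grip's top lies at (334,300), upright between the fingers, aligned and about where I predicted at (336,303). I correct the offset, go down and grip.

Emit:
send_rows:
  commands:
    - [[-2.6,5,0],0]
    - [[0,0,17],0]
    - [[0,0,17.4],0]
    - [[0,0,0],0]
    - [[0,0,0],0]

```text
time_s: 4.42
tool_pos: [0.5503, -0.293, 0.0681]
tool_rot: [-0.0, 0.278, 0.961, -0.0]
contact_force: [-0.0, 0.1, 0.4]
gripper_width: 0.571
finger_force: 0.0
```

Emit:
send_rows:
  commands:
    - [[0,0,0],0]
    - [[0,0,0],0]
    - [[0,0,0],0]
    - [[0,0,0],0]
    - [[0,0,0],0]
  grip: 0
  newtons: 50

```text
time_s: 5.05
tool_pos: [0.5506, -0.2928, 0.0684]
tool_rot: [0.0, 0.278, 0.961, 0.0]
contact_force: [0.3, 0.3, 0.8]
gripper_width: 0.181
finger_force: 50.0
```

Emit:
send_rows:
  commands:
    - [[0,0,-15],0]
    - [[0,0,-25],0]
    - [[0,0,-25],0]
    - [[0,0,-25],0]
    - [[14,40,0],0]
    - [[14,40,0],0]
    - [[14,40,0],0]
    - [[14,40,0],0]
    - [[14,40,0],0]
    - [[13,43,0],0]
    - [[0,0,0],0]

```text
time_s: 6.42
tool_pos: [0.611, -0.0378, 0.1588]
tool_rot: [0.0, 0.274, 0.962, 0.001]
contact_force: [0.1, -0.5, -1.3]
gripper_width: 0.179
finger_force: 50.0
```

Run:
```python
from h import *
o=r.observe();print(o["time_s"],o["tool_pos"],o["tool_rot"],o["gripper_width"],o["contact_force"],o["joints"].round(2))
json.dump({k:np.array(v).tolist() for k,v in r.calibration("wrist").items()},open("w4.json","w"))
im=r.capture("wrist");save("w4",im)
```

```text
6.425 [ 0.61101129 -0.03780859  0.1587641 ] [4.27762536e-05 2.74311626e-01 9.61640198e-01 1.12208865e-03] 0.17866707742292323 [ 0.11903523 -0.48464165 -1.29988568] [-0.39  0.47  0.47  1.8  -0.26  0.93  1.21]
```

Emit:
send_rows:
  commands:
    - [[0,30,0],0]
    - [[0,30,0],0]
    - [[0,0,0],0]
    - [[0,0,0],0]

```text
time_s: 6.98
tool_pos: [0.6414, 0.0054, 0.1585]
tool_rot: [0.0, 0.279, 0.96, -0.001]
contact_force: [-0.2, -0.4, -1.0]
gripper_width: 0.18
finger_force: 50.0
```

Run:
```python
from h import *
o=r.observe();print(o["time_s"],o["tool_pos"])
c2=r.calibration("wrist");json.dump({k:np.array(v).tolist() for k,v in c2.items()},open("w5.json","w"))
im=r.capture("wrist");save("w5",im)
c1=json.load(open("w4.json"))
f=lambda i,x,y,w,s:cv2.resize(i[max(0,y-w):y+w,max(0,x-w):x+w],(s,s),interpolation=2)
a=cv2.imread("pics/w4.png");b=cv2.imread("pics/w5.png");L=[]
for i,c in((a,c1),(b,c2)):
    x,y=proj(c,[.5504,-.006,.05]).round().astype(int);print(x,y);L.append(f(i,x,y,42,400))
cv2.imwrite("pics/c4.png",np.vstack([np.hstack(L),]))
```

```text
6.975 [0.64142457 0.00538859 0.15854586]
316 136
237 133
```

View pics/c4.png

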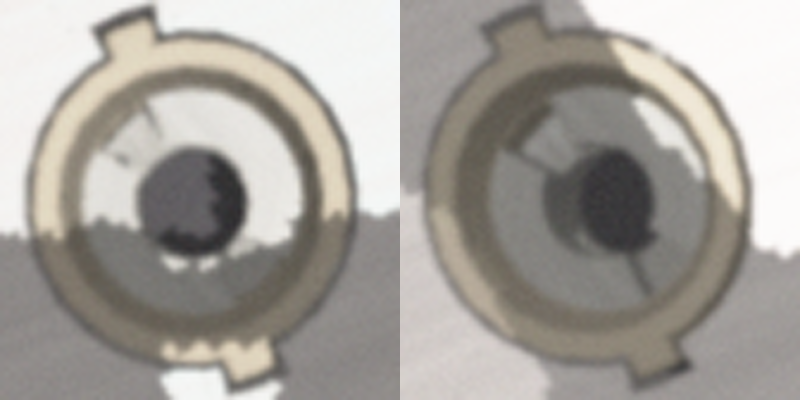

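The close view shows the plug's cream ring with keys at upper left and lower right. The insert's slot edges are faint at crop-left (150,105) and (112,150). The slot axis is therefore about 0.36 rad counterclockwise of the keys. I compute this with rays.

Run:
```python
from h import *
c1=json.load(open("w4.json"));c2=json.load(open("w5.json"));s=84/400
o1=np.array([274,94]);o2=np.array([195,91])
f1=lambda x,y:np.array([x,y])*s+o1-.4
f2=lambda x,y:np.array([x-400,y])*s+o2-.4
# ellipses by mask for ring outer: use extents read in the crop
for n,a,b in [("ring",(191.5,197.5),(588,197.5)),("keyUL",(127,35),(517,40)),("keyLR",(255,365),(660,362)),("insert",(191.5,201),(598.5,200)),("slotA",(150,105),(553,105)),("slotB",(112,150),(510,145))]:
    x,e=tri([(c1,f1(*a)),(c2,f2(*b))]);print(n,x.round(4),np.round(e,4))
for c,f,C,A,B in ((c1,f1,(191.5,201),(150,105),(112,150)),(c2,f2,(598.5,200),(553,105),(510,145))):
    C,A,B=[plane(c,f(*q),.045) for q in(C,A,B)]
    g=lambda v:np.arctan2(v[1],v[0])%(2*np.pi)
    print(C.round(4),g(A-C),g(B-C),np.linalg.norm(A-C),np.linalg.norm(B-C))
for c,f,q in((c1,f1,(191.5,197.5)),(c2,f2,(588,197.5))):print(plane(c,f(*q),.054).round(4))
T=r.calibration("top");top=cv2.imread("pics/top.png")
print(proj(T,[.5504,-.006,.054]))
o=r.observe();q=o["tool_rot"];print(Ro.from_quat([q[1],q[2],q[3],q[0]]).as_matrix().round(3))
```

```text
ring [ 0.549  -0.0071  0.0517] [0.0002 0.0002]
keyUL [ 0.526  -0.0032  0.0513] [0.0005 0.0005]
keyLR [ 0.5734 -0.0117  0.0515] [0.0001 0.0001]
insert [ 0.5492 -0.0074  0.0442] [0.0001 0.0001]
slotA [ 0.5348 -0.0053  0.0441] [0.0002 0.0002]
slotB [ 0.5372 -0.0129  0.0496] [0.0002 0.0002]
[ 0.5491 -0.0073  0.045 ] 2.9992501895894668 3.5953585967276673 0.014525438768764158 0.013339449158459983
[ 0.5495 -0.0074  0.045 ] 2.9978115839012385 3.5873477318060245 0.01448830235669449 0.01461367830685449
[ 0.5488 -0.0069  0.054 ]
[ 0.5495 -0.0068  0.054 ]
[294.29427569 268.13069895]
[[-0.844  0.536 -0.   ]
 [ 0.536  0.844 -0.001]
 [-0.    -0.001 -1.   ]]
```

Run:
```python
from h import *
c=json.load(open("w5.json"))
o=r.observe();q=o["tool_rot"];R=Ro.from_quat([q[1],q[2],q[3],q[0]]).as_matrix()
ax=o["tool_pos"]+R@[.0028,0,0];nz=o["tool_pos"][2]-.0609
for h in(0,.0325,.037,.095):print(h,proj(c,[ax[0],ax[1],nz+h]).round(1))
col=np.array([proj(c,[ax[0]+.021*np.cos(t),ax[1]+.021*np.sin(t),nz+.037]) for t in np.linspace(0,6.28,24)])
print(col.min(0),col.max(0))
i=cv2.imread("pics/w5.png")[200:350,230:430];cv2.imwrite("pics/c5.png",cv2.resize(i,(800,600),interpolation=2))
```

```text
0 [323.9 250.4]
0.0325 [324.  268.4]
0.037 [324.  271.3]
0.095 [324.1 325.2]
[281.92328445 230.6761684 ] [365.96064748 309.96708422]
```

View pics/c5.png

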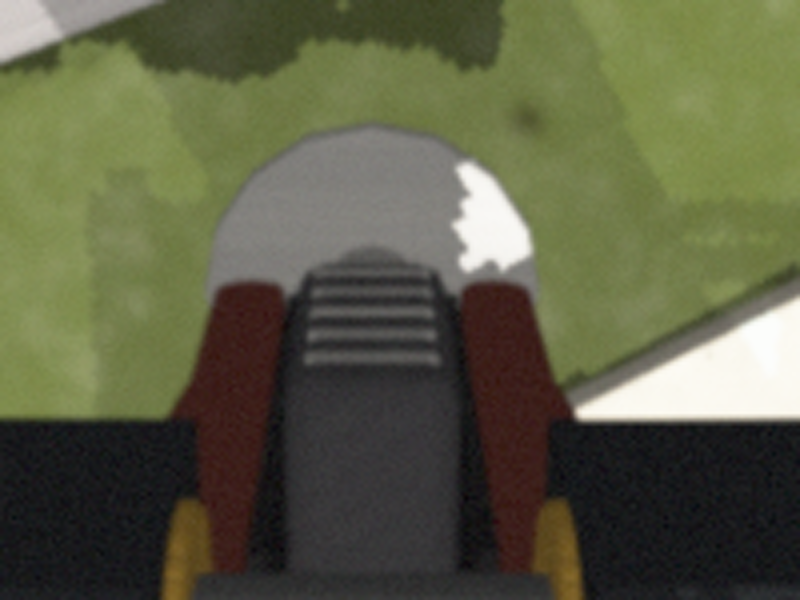

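The held collar's top edge is at (323,231), predicted (324,231), so the held offset is known: about 2.8 mm along tool x. I go over the plug, turning lugs just counterclockwise of the slots.

Emit:
send_rows:
  commands:
    - [[35,-28.5,0],0]
    - [[34.3,-28.8,0],0]
    - [[0,0,0],-0.174]
    - [[0,0,0],-0.174]
    - [[0,0,0],-0.174]
    - [[0,0,0],-0.174]
    - [[0,0,0],-0.174]
    - [[0,0,15],0]
    - [[0,0,13],0]
    - [[0,0,0],0]
    - [[0,0,0],0]

```text
time_s: 8.4
tool_pos: [0.5527, -0.0038, 0.1301]
tool_rot: [-0.0, -0.153, 0.988, -0.0]
contact_force: [-0.1, 0.5, -0.6]
gripper_width: 0.177
finger_force: 50.0
```

```bash
cat > st.py <<'E'
from h import *
def st(C=(.5495,-.0067)):
    o=r.observe();q=o["tool_rot"];R=Ro.from_quat([q[1],q[2],q[3],q[0]]).as_matrix()
    a=o["tool_pos"]+R@[.0028,0,0];th=np.arctan2(R[1,0],R[0,0])%6.2832
    print("t",round(o["time_s"],2),"tcp",o["tool_pos"].round(4),"axis",a.round(4),"yaw",round(th,3),"noseZ",round(a[2]-.0609,4),"F",o["contact_force"].round(1),"M",o["torque"].round(2),"g",round(o["gripper_width"],3),"err tool mm",(R.T@(np.array([*C,a[2]])-a)*1000).round(1),"q7",o["joints"][6].round(2),"tilt",R[:,2].round(3))
st()
E
python3 st.py
```

```text
t 8.4 tcp [ 0.5527 -0.0038  0.1301] axis [ 0.5501 -0.0047  0.1301] yaw 3.448 noseZ 0.0692 F [-0.1  0.5 -0.6] M [ 0.08 -0.   -0.  ] g 0.177 err tool mm [ 1.1 -1.8  0. ] q7 1.91 tilt [-0. -0. -1.]
```

Emit:
send_rows:
  commands:
    - [[1.1,-1.8,0],0]
    - [[0,0,10],0]
    - [[0,0,10],0]
    - [[0,0,4],0]
    - [[0,0,0],0]
    - [[0,0,0],0]

```text
time_s: 9.15
tool_pos: [0.5525, -0.0058, 0.1064]
tool_rot: [0.0, -0.153, 0.988, -0.0]
contact_force: [1.0, 0.2, -2.1]
gripper_width: 0.178
finger_force: 50.0
```

```bash
python3 st.py
```

```text
t 9.15 tcp [ 0.5525 -0.0058  0.1064] axis [ 0.5498 -0.0067  0.1064] yaw 3.449 noseZ 0.0455 F [ 1.   0.2 -2.1] M [0.02 0.01 0.02] g 0.178 err tool mm [ 0.3  0.1 -0. ] q7 1.92 tilt [ 0.  0. -1.]
```

Emit:
send_rows:
  commands:
    - [[0,0,2],0]
    - [[0,0,2],0]
    - [[0,0,1.5],0]
    - [[0,0,0],0]
    - [[0,0,0],0]

```text
time_s: 9.78
tool_pos: [0.5523, -0.0058, 0.1008]
tool_rot: [0.0, -0.153, 0.988, 0.0]
contact_force: [-0.5, -0.9, -0.8]
gripper_width: 0.179
finger_force: 50.0
```

Emit:
send_rows:
  commands:
    - [[0,0,1],0]
    - [[0,0,0],0]
    - [[0,0,0],0]

```text
time_s: 10.15
tool_pos: [0.5523, -0.0058, 0.0997]
tool_rot: [-0.0, -0.153, 0.988, 0.0]
contact_force: [-0.3, 0.4, -0.5]
gripper_width: 0.181
finger_force: 50.0
```

```bash
python3 st.py
```

```text
t 10.15 tcp [ 0.5523 -0.0058  0.0997] axis [ 0.5496 -0.0066  0.0997] yaw 3.449 noseZ 0.0388 F [-0.3  0.4 -0.5] M [ 0.07 -0.04  0.  ] g 0.181 err tool mm [ 0.1 -0.  -0. ] q7 1.93 tilt [-0.  0. -1.]
```

Emit:
send_rows:
  commands:
    - [[0,0,0.7],0]
    - [[0,0,0],0]
    - [[0,0,0],0]

```text
time_s: 10.52
tool_pos: [0.5523, -0.0058, 0.099]
tool_rot: [-0.0, -0.153, 0.988, 0.0]
contact_force: [0.6, -0.1, -1.5]
gripper_width: 0.18
finger_force: 50.0
```

Emit:
send_rows:
  commands:
    - [[0,0,0.6],0]
    - [[0,0,0],0]
    - [[0,0,0],0]

```text
time_s: 10.9
tool_pos: [0.5522, -0.0058, 0.0984]
tool_rot: [-0.0, -0.153, 0.988, 0.0]
contact_force: [-0.5, 0.0, -1.2]
gripper_width: 0.182
finger_force: 50.0
```

Emit:
send_rows:
  commands:
    - [[0,0,0.5],0]
    - [[0,0,0],0]
    - [[0,0,0],0]

```text
time_s: 11.28
tool_pos: [0.5523, -0.0058, 0.0979]
tool_rot: [0.0, -0.153, 0.988, 0.0]
contact_force: [-0.7, 0.6, -0.6]
gripper_width: 0.18
finger_force: 50.0
```

Emit:
send_rows:
  commands:
    - [[0,0,0.5],0]
    - [[0,0,0],0]
    - [[0,0,0],0]

```text
time_s: 11.65
tool_pos: [0.5522, -0.0058, 0.0974]
tool_rot: [-0.0, -0.153, 0.988, 0.0]
contact_force: [-0.4, -0.3, -0.8]
gripper_width: 0.177
finger_force: 50.0
```

Emit:
send_rows:
  commands:
    - [[0,0,0.5],0]
    - [[0,0,0],0]
    - [[0,0,0],0]

```text
time_s: 12.02
tool_pos: [0.5523, -0.0058, 0.097]
tool_rot: [0.0, -0.153, 0.988, 0.0]
contact_force: [0.0, -0.2, -1.3]
gripper_width: 0.182
finger_force: 50.0
```

Emit:
send_rows:
  commands:
    - [[0,0,0.5],0]
    - [[0,0,0],0]
    - [[0,0,0],0]

```text
time_s: 12.4
tool_pos: [0.5525, -0.0058, 0.0966]
tool_rot: [0.0, -0.153, 0.988, -0.0]
contact_force: [-0.0, -0.5, 1.0]
gripper_width: 0.182
finger_force: 50.0
```

Emit:
send_rows:
  commands:
    - [[0,0,0.5],0]
    - [[0,0,0],0]
    - [[0,0,0],0]

```text
time_s: 12.78
tool_pos: [0.5526, -0.0059, 0.0963]
tool_rot: [0.0, -0.153, 0.988, 0.0]
contact_force: [-0.8, -0.9, 4.0]
gripper_width: 0.181
finger_force: 50.0
```

```bash
python3 st.py
```

```text
t 12.78 tcp [ 0.5526 -0.0059  0.0963] axis [ 0.5499 -0.0067  0.0963] yaw 3.449 noseZ 0.0354 F [-0.8 -0.9  4. ] M [-0.05  0.17 -0.  ] g 0.181 err tool mm [ 0.4  0.1 -0. ] q7 1.93 tilt [ 0.001  0.    -1.   ]
```

Emit:
send_rows:
  commands:
    - [[0,-0.1,0],0.04]
    - [[0,-0.1,0],0.04]
    - [[0,0,0],0]

```text
time_s: 13.15
tool_pos: [0.5521, -0.0061, 0.0956]
tool_rot: [-0.0, -0.113, 0.994, -0.0]
contact_force: [0.1, -0.5, -0.8]
gripper_width: 0.183
finger_force: 50.0
```

Emit:
send_rows:
  commands:
    - [[0,-0.1,0],0.04]
    - [[0,0,0],0]

```text
time_s: 13.4
tool_pos: [0.5521, -0.006, 0.0957]
tool_rot: [-0.0, -0.093, 0.996, 0.0]
contact_force: [-0.3, 0.1, -0.9]
gripper_width: 0.181
finger_force: 50.0
```

Emit:
send_rows:
  commands:
    - [[0,-0.1,0],0.04]
    - [[0,0,0],0]

```text
time_s: 13.65
tool_pos: [0.5521, -0.0063, 0.0958]
tool_rot: [-0.0, -0.073, 0.997, -0.0]
contact_force: [-0.5, -0.1, -1.5]
gripper_width: 0.18
finger_force: 50.0
```

Emit:
send_rows:
  commands:
    - [[0,0,1.5],0]
    - [[0,0,1.5],0]
    - [[0,0,0],0]

```text
time_s: 14.02
tool_pos: [0.5524, -0.0064, 0.0928]
tool_rot: [0.0, -0.073, 0.997, -0.0]
contact_force: [-0.1, -1.5, -1.6]
gripper_width: 0.179
finger_force: 50.0
```

```bash
python3 st.py
```

```text
t 14.03 tcp [ 0.5524 -0.0064  0.0928] axis [ 0.5496 -0.0068  0.0928] yaw 3.289 noseZ 0.0319 F [-0.1 -1.5 -1.6] M [-0.31 -0.05  0.03] g 0.179 err tool mm [ 0.1  0.1 -0. ] q7 1.8 tilt [ 0. -0. -1.]
```

Emit:
send_rows:
  commands:
    - [[0,0,2],0]
    - [[0,0,2],0]
    - [[0,0,0],0]

```text
time_s: 14.4
tool_pos: [0.5523, -0.0062, 0.0887]
tool_rot: [-0.0, -0.074, 0.997, -0.0]
contact_force: [0.4, -1.3, -1.3]
gripper_width: 0.181
finger_force: 50.0
```

Emit:
send_rows:
  commands:
    - [[0,0,1.5],0]
    - [[0,0,1.5],0]
    - [[0,0,0],0]

```text
time_s: 14.78
tool_pos: [0.5524, -0.0058, 0.0858]
tool_rot: [-0.0, -0.074, 0.997, 0.0]
contact_force: [-0.7, 1.2, -0.6]
gripper_width: 0.175
finger_force: 50.0
```

```bash
python3 st.py
```

```text
t 14.78 tcp [ 0.5524 -0.0058  0.0858] axis [ 0.5496 -0.0062  0.0858] yaw 3.289 noseZ 0.0249 F [-0.7  1.2 -0.6] M [0.02 0.   0.04] g 0.175 err tool mm [ 0.2 -0.4 -0. ] q7 1.8 tilt [-0.  0. -1.]
```

Emit:
send_rows:
  commands:
    - [[0,0,1],0]
    - [[0,0,0.7],0]
    - [[0,0,0],0]
    - [[0,0,0],0]

```text
time_s: 15.28
tool_pos: [0.5527, -0.0059, 0.0849]
tool_rot: [0.0, -0.074, 0.997, 0.0]
contact_force: [-1.7, -0.3, 7.2]
gripper_width: 0.184
finger_force: 50.0
```

Emit:
send_rows:
  commands:
    - [[0,0,0.6],0]
    - [[0,0,0],0]
    - [[0,0,0],0]

```text
time_s: 15.65
tool_pos: [0.5528, -0.0059, 0.0847]
tool_rot: [0.0, -0.074, 0.997, 0.0]
contact_force: [-1.6, 0.6, 9.4]
gripper_width: 0.182
finger_force: 50.0
```

Emit:
send_rows:
  commands:
    - [[0,0,0.6],0]
    - [[0,0,0],0]
    - [[0,0,0],0]

```text
time_s: 16.02
tool_pos: [0.553, -0.0059, 0.0842]
tool_rot: [0.001, -0.074, 0.997, 0.0]
contact_force: [-2.9, 0.4, 9.6]
gripper_width: 0.178
finger_force: 50.0
```

Emit:
send_rows:
  commands:
    - [[0,0,-1],0]
    - [[0,0,0],0]
    - [[0,0,0],0]

```text
time_s: 16.4
tool_pos: [0.5528, -0.006, 0.0844]
tool_rot: [0.0, -0.074, 0.997, 0.0]
contact_force: [-1.1, 0.1, 5.8]
gripper_width: 0.181
finger_force: 50.0
```

```bash
python3 st.py
```

```text
t 16.4 tcp [ 0.5528 -0.006   0.0844] axis [ 0.5501 -0.0064  0.0844] yaw 3.289 noseZ 0.0235 F [-1.1  0.1  5.8] M [0.16 0.19 0.  ] g 0.181 err tool mm [ 0.6 -0.2 -0. ] q7 1.8 tilt [ 0.001  0.    -1.   ]
```

Emit:
send_rows:
  commands:
    - [[0,-0.1,0.1],0.05]
    - [[0,-0.1,0.2],0.05]
    - [[0,0,0],0]

```text
time_s: 16.77
tool_pos: [0.553, -0.0063, 0.0841]
tool_rot: [0.001, -0.023, 1.0, 0.0]
contact_force: [-0.0, 0.4, 5.0]
gripper_width: 0.176
finger_force: 50.0
```

```bash
python3 st.py
```

```text
t 16.77 tcp [ 0.553  -0.0063  0.0841] axis [ 0.5502 -0.0065  0.0841] yaw 3.188 noseZ 0.0232 F [-0.   0.4  5. ] M [ 0.03  0.06 -0.04] g 0.176 err tool mm [ 0.7 -0.2 -0. ] q7 1.72 tilt [ 0.001  0.    -1.   ]
```

Emit:
send_rows:
  commands:
    - [[0,-0.14,0.19],0.05]
    - [[0,-0.14,0.19],0.05]
    - [[0,-0.14,0.19],0.05]
    - [[0,-0.14,0.19],0.05]
    - [[0,0,0],0]

```text
time_s: 17.4
tool_pos: [0.5531, -0.007, 0.0833]
tool_rot: [0.001, 0.077, 0.997, -0.0]
contact_force: [0.5, -0.3, 5.1]
gripper_width: 0.177
finger_force: 50.0
```

```bash
python3 st.py
```

```text
t 17.4 tcp [ 0.5531 -0.007   0.0833] axis [ 0.5503 -0.0066  0.0833] yaw 2.988 noseZ 0.0224 F [ 0.5 -0.3  5.1] M [-0.05  0.03 -0.04] g 0.177 err tool mm [ 0.8 -0.2 -0. ] q7 1.55 tilt [ 0.001 -0.    -1.   ]
```

Emit:
send_rows:
  commands:
    - [[0,-0.14,0.19],0.05]
    - [[0,-0.14,0.19],0.05]
    - [[0,-0.14,0.19],0.05]
    - [[0,-0.14,0.19],0.05]
    - [[0,-0.14,0.19],0.05]
    - [[0,-0.14,0.19],0.05]
    - [[0,0,0],0]

```text
time_s: 18.27
tool_pos: [0.5529, -0.0079, 0.0822]
tool_rot: [0.001, 0.225, 0.974, 0.0]
contact_force: [0.9, -0.6, 5.0]
gripper_width: 0.177
finger_force: 50.0
```

```bash
python3 st.py
```

```text
t 18.27 tcp [ 0.5529 -0.0079  0.0822] axis [ 0.5503 -0.0067  0.0822] yaw 2.688 noseZ 0.0213 F [ 0.9 -0.6  5. ] M [-0.04 -0.02 -0.03] g 0.177 err tool mm [ 0.7 -0.4 -0. ] q7 1.31 tilt [ 0.001 -0.    -1.   ]
```

Emit:
send_rows:
  commands:
    - [[0,-0.14,0.19],0.05]
    - [[0,-0.14,0.19],0.05]
    - [[0,-0.14,0.19],0.05]
    - [[0,-0.14,0.19],0.05]
    - [[0,0,0],0]

```text
time_s: 18.9
tool_pos: [0.5525, -0.0084, 0.0814]
tool_rot: [0.001, 0.321, 0.947, 0.0]
contact_force: [0.8, -1.1, 4.8]
gripper_width: 0.185
finger_force: 50.0
```

```bash
python3 st.py
```

```text
t 18.9 tcp [ 0.5525 -0.0084  0.0814] axis [ 0.5503 -0.0067  0.0814] yaw 2.489 noseZ 0.0205 F [ 0.8 -1.1  4.8] M [-0.17 -0.03 -0.07] g 0.185 err tool mm [ 0.6 -0.5 -0. ] q7 1.15 tilt [ 0.001 -0.    -1.   ]
```

Emit:
send_rows:
  commands:
    - [[0,-0.14,0.15],0.05]
    - [[0,-0.14,0.15],0.05]
    - [[0,-0.14,0.1],0.05]
    - [[0,0,0],0]

```text
time_s: 19.4
tool_pos: [0.5524, -0.0086, 0.0812]
tool_rot: [0.001, 0.391, 0.921, 0.0]
contact_force: [-0.1, -0.1, 7.1]
gripper_width: 0.181
finger_force: 50.0
```

```bash
python3 st.py
```

```text
t 19.4 tcp [ 0.5524 -0.0086  0.0812] axis [ 0.5504 -0.0065  0.0812] yaw 2.339 noseZ 0.0203 F [-0.1 -0.1  7.1] M [-0.07  0.09  0.01] g 0.181 err tool mm [ 0.5 -0.8 -0. ] q7 1.03 tilt [ 0.001  0.    -1.   ]
```

Emit:
send_rows:
  commands:
    - [[0,-0.14,-0.1],0.05]
    - [[0,-0.14,-0.1],0.05]
    - [[0,-0.14,0],0.05]
    - [[0,0,0],0]

```text
time_s: 19.9
tool_pos: [0.5518, -0.0087, 0.0811]
tool_rot: [0.0, 0.458, 0.889, 0.0]
contact_force: [0.2, -0.1, 6.2]
gripper_width: 0.18
finger_force: 50.0
```

```bash
python3 st.py
```

```text
t 19.9 tcp [ 0.5518 -0.0087  0.0811] axis [ 0.5501 -0.0064  0.0811] yaw 2.189 noseZ 0.0202 F [ 0.2 -0.1  6.2] M [ 0.01  0.11 -0.08] g 0.18 err tool mm [ 0.2 -0.7 -0. ] q7 0.91 tilt [ 0.001  0.    -1.   ]
```

Emit:
send_rows:
  commands:
    - [[0,-0.14,-0.1],0.05]
    - [[0,-0.14,0],0.05]
    - [[0,0,0],0]

```text
time_s: 20.27
tool_pos: [0.5516, -0.0089, 0.0812]
tool_rot: [0.0, 0.502, 0.865, 0.0]
contact_force: [-0.5, 0.8, 4.4]
gripper_width: 0.179
finger_force: 50.0
```

```bash
python3 st.py
```

```text
t 20.27 tcp [ 0.5516 -0.0089  0.0812] axis [ 0.5502 -0.0064  0.0812] yaw 2.09 noseZ 0.0203 F [-0.5  0.8  4.4] M [-0.03 -0.11  0.23] g 0.179 err tool mm [ 0.1 -0.7 -0. ] q7 0.83 tilt [ 0.001 -0.    -1.   ]
```

Emit:
send_rows:
  commands:
    - [[0,-0.1,0],0.05]
    - [[0,0,-1],0]
    - [[0,0,-1],0]
    - [[0,0,-1],0]
    - [[0,0,0],0]
  newtons: 60

```text
time_s: 20.9
tool_pos: [0.5507, -0.0087, 0.0828]
tool_rot: [0.0, 0.523, 0.852, -0.0]
contact_force: [5.4, 0.9, -15.4]
gripper_width: 0.181
finger_force: 60.0
```

```bash
python3 st.py
```

```text
t 20.9 tcp [ 0.5507 -0.0087  0.0828] axis [ 0.5495 -0.0062  0.0828] yaw 2.04 noseZ 0.0219 F [  5.4   0.9 -15.4] M [-0.05 -1.79  0.33] g 0.181 err tool mm [-0.5 -0.2  0. ] q7 0.79 tilt [-0.    -0.001 -1.   ]
```

Emit:
send_rows:
  commands:
    - [[-0.3,0.5,-1],0]
    - [[0,0,-1],0]
    - [[0,0,-1],0]
    - [[0,0,-1],0]
    - [[0,0,0],0]

```text
time_s: 21.52
tool_pos: [0.5502, -0.0086, 0.0864]
tool_rot: [-0.001, 0.523, 0.852, -0.001]
contact_force: [4.8, 0.5, -15.9]
gripper_width: 0.182
finger_force: 60.0
```

```bash
python3 st.py
```

```text
t 21.52 tcp [ 0.5502 -0.0086  0.0864] axis [ 0.549  -0.0061  0.0864] yaw 2.04 noseZ 0.0255 F [  4.8   0.5 -15.9] M [ 0.17 -1.13  0.24] g 0.182 err tool mm [-0.8  0.2 -0. ] q7 0.78 tilt [-0.003 -0.    -1.   ]
```

Emit:
send_rows:
  commands:
    - [[-0.2,0.5,-1],0]
    - [[0,0,-1],0]
    - [[0,0,-1],0]
    - [[0,0,0],0]

```text
time_s: 22.02
tool_pos: [0.5513, -0.0089, 0.0912]
tool_rot: [-0.001, 0.524, 0.852, -0.0]
contact_force: [-0.8, 1.8, -6.0]
gripper_width: 0.177
finger_force: 60.0
```

```bash
python3 st.py
```

```text
t 22.02 tcp [ 0.5513 -0.0089  0.0912] axis [ 0.55   -0.0064  0.0912] yaw 2.039 noseZ 0.0303 F [-0.8  1.8 -6. ] M [0.51 0.63 0.31] g 0.177 err tool mm [-0.1 -0.6  0. ] q7 0.78 tilt [-0.002  0.001 -1.   ]
```

Freed. I draw it straight up.

Emit:
send_rows:
  commands:
    - [[0,0,-3],0]
    - [[0,0,-3],0]
    - [[0,0,-4],0]
    - [[0,0,-4],0]
    - [[0,0,0],0]

```text
time_s: 22.65
tool_pos: [0.5527, -0.0093, 0.1066]
tool_rot: [0.0, 0.524, 0.852, 0.001]
contact_force: [-5.5, 1.6, 6.6]
gripper_width: 0.177
finger_force: 60.0
```

```bash
python3 st.py
```

```text
t 22.65 tcp [ 0.5527 -0.0093  0.1066] axis [ 0.5514 -0.0068  0.1066] yaw 2.038 noseZ 0.0457 F [-5.5  1.6  6.6] M [0.39 1.36 0.19] g 0.177 err tool mm [ 1.  -1.7 -0. ] q7 0.76 tilt [ 0.001  0.001 -1.   ]
```

Emit:
send_rows:
  commands:
    - [[0.9,-1.1,-2],0]
    - [[0,0,-3],0]
    - [[0,0,-3],0]
    - [[0,0,0],0]
    - [[0,0,0],0]

```text
time_s: 23.28
tool_pos: [0.5513, -0.0089, 0.1135]
tool_rot: [0.001, 0.524, 0.852, 0.0]
contact_force: [0.2, 0.8, 0.5]
gripper_width: 0.177
finger_force: 60.0
```

```bash
python3 st.py
```

```text
t 23.27 tcp [ 0.5513 -0.0089  0.1135] axis [ 0.5501 -0.0064  0.1135] yaw 2.039 noseZ 0.0526 F [0.2 0.8 0.5] M [ 0.07 -0.05  0.1 ] g 0.177 err tool mm [-0.  -0.6 -0. ] q7 0.76 tilt [ 0.001  0.    -1.   ]
```

Emit:
send_rows:
  commands:
    - [[0,0,-4],0]
    - [[0,0,-4],0]
    - [[0,0,-8],0]
    - [[0,0,-12],0]
    - [[0,0,-12],0]
    - [[0,0,0],0]
    - [[0,0,0],0]

```text
time_s: 24.15
tool_pos: [0.5506, -0.0086, 0.153]
tool_rot: [-0.0, 0.524, 0.852, 0.0]
contact_force: [-0.2, -0.2, -2.1]
gripper_width: 0.177
finger_force: 60.0
```

```bash
python3 st.py
python3 - <<'E'
from h import *
o=r.observe();c=r.calibration("wrist");S=r.calibration("scene")
im=r.capture("wrist");save("w6",im);sc=r.capture("scene");save("s6",sc)
x,y=proj(S,o["tool_pos"]-[0,0,.06]).round().astype(int);print(x,y)
a=cv2.resize(im[80:400,160:480],(400,400));b=cv2.resize(sc[y-60:y+60,x-60:x+60],(400,400),interpolation=2)
save("c6",np.hstack([a,b]))
E
```

```text
t 24.15 tcp [ 0.5506 -0.0086  0.153 ] axis [ 0.5493 -0.0061  0.153 ] yaw 2.039 noseZ 0.0921 F [-0.2 -0.2 -2.1] M [-0.07  0.05 -0.01] g 0.177 err tool mm [-0.7 -0.1 -0. ] q7 0.71 tilt [-0.  0. -1.]
292 224
```

View pics/c6.png

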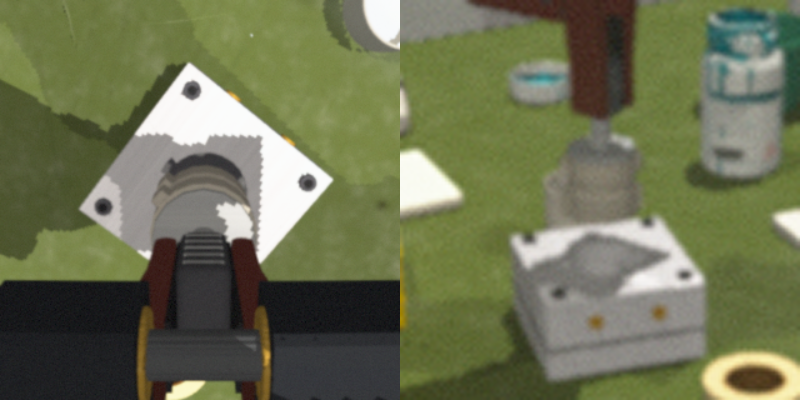

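The plug hangs upright on the puller with its collar seated, and the bore below is empty. I carry it to the slab.

Emit:
send_rows:
  commands:
    - [[15,4,0],0]
    - [[30,8,0],0]
    - [[36,10,0],0]
    - [[36,10,0],0]
    - [[36,10,0],0]
    - [[36,10,0],0]
    - [[36,10,0],0]
    - [[28,9,0],0]
    - [[18,4.5,0],0]
    - [[0,0,0],0]
    - [[0,0,0],0]

```text
time_s: 25.62
tool_pos: [0.496, 0.2657, 0.153]
tool_rot: [0.0, 0.525, 0.851, -0.0]
contact_force: [0.1, -1.3, -1.9]
gripper_width: 0.181
finger_force: 60.0
```

```bash
cat >> st.py <<'E'
st((.4944,.2699))
c=r.calibration("wrist");im=r.capture("wrist");S=r.calibration("scene")
for h in(.012,):
    print([proj(c,[.4944+a*.05,.2699+b*.05,h]).round(0).tolist() for a,b in((1,1),(1,-1),(-1,-1),(-1,1))])
hsv=cv2.cvtColor(im,cv2.COLOR_RGB2HSV);m=((hsv[...,1]<45)&(hsv[...,2]>95)).astype(np.uint8)
n,l,s,ce=cv2.connectedComponentsWithStats(cv2.morphologyEx(m,cv2.MORPH_OPEN,np.ones((5,5))))
for k in np.argsort(-s[1:,4])[:4]+1:
    k_=max(cv2.findContours((l==k).astype(np.uint8),0,2)[0],key=cv2.contourArea);print(s[k],cv2.approxPolyDP(k_,8,True)[:,0].tolist()[:8])
E
python3 st.py
```

```text
t 25.62 tcp [0.496  0.2657 0.153 ] axis [0.4948 0.2682 0.153 ] yaw 2.037 noseZ 0.0921 F [ 0.1 -1.3 -1.9] M [-0.1   0.07  0.07] g 0.181 err tool mm [-2.702e+02 -7.480e+01  2.000e-01] q7 0.19 tilt [ 0.    -0.001 -1.   ]
t 25.62 tcp [0.496  0.2657 0.153 ] axis [0.4948 0.2682 0.153 ] yaw 2.037 noseZ 0.0921 F [ 0.1 -1.3 -1.9] M [-0.1   0.07  0.07] g 0.181 err tool mm [ 1.6  0.4 -0. ] q7 0.19 tilt [ 0.    -0.001 -1.   ]
[[411.0, 191.0], [351.0, 298.0], [241.0, 246.0], [295.0, 131.0]]
[  243   134   164   140 14349] [[296, 134], [243, 243], [281, 271], [320, 262], [364, 271], [406, 191]]
[   0    0   97  114 8891] [[0, 0], [0, 103], [91, 113], [95, 91], [70, 79], [89, 82], [72, 0]]
[ 514  389   83   48 2869] [[515, 406], [524, 436], [596, 433], [560, 391], [537, 390]]
[ 453   49   76   78 2449] [[523, 55], [506, 50], [456, 104], [464, 126], [528, 69]]
```

Emit:
send_rows:
  commands:
    - [[1.6,0.4,10],0]
    - [[0,0,15],0]
    - [[0,0,15],0]
    - [[0,0,15],0]
    - [[0,0,9],0]
    - [[0,0,4],0]
    - [[0,0,0],0]
    - [[0,0,0],0]

```text
time_s: 26.68
tool_pos: [0.4958, 0.269, 0.0854]
tool_rot: [0.0, 0.524, 0.852, 0.0]
contact_force: [-0.0, 0.3, -1.7]
gripper_width: 0.183
finger_force: 60.0
```

Emit:
send_rows:
  commands:
    - [[0,0,1],0]
    - [[0,0,1],0]
    - [[0,0,1],0]
    - [[0,0,0],0]

```text
time_s: 27.18
tool_pos: [0.4954, 0.2688, 0.0819]
tool_rot: [-0.0, 0.524, 0.852, -0.0]
contact_force: [-1.0, 0.1, -1.9]
gripper_width: 0.18
finger_force: 60.0
```

Emit:
send_rows:
  commands:
    - [[0,0,0.7],0]
    - [[0,0,0.7],0]
    - [[0,0,0.6],0]
    - [[0,0,0],0]

```text
time_s: 27.68
tool_pos: [0.4955, 0.2688, 0.0799]
tool_rot: [-0.0, 0.524, 0.852, -0.0]
contact_force: [-0.8, 0.5, -1.7]
gripper_width: 0.175
finger_force: 60.0
```

Emit:
send_rows:
  commands:
    - [[0,0,0.6],0]
    - [[0,0,0.6],0]
    - [[0,0,0],0]

```text
time_s: 28.05
tool_pos: [0.4956, 0.2688, 0.0793]
tool_rot: [-0.0, 0.524, 0.852, 0.0]
contact_force: [-1.9, -1.4, 5.1]
gripper_width: 0.177
finger_force: 60.0
```

Emit:
send_rows:
  commands:
    - [[0,0,0.6],0]
    - [[0,0,0.5],0]
    - [[0,0,0],0]

```text
time_s: 28.42
tool_pos: [0.4957, 0.2688, 0.0792]
tool_rot: [-0.001, 0.524, 0.852, 0.0]
contact_force: [-6.7, -2.2, 16.4]
gripper_width: 0.179
finger_force: 60.0
```

Emit:
send_rows:
  commands:
    - [[0,0,-1.3],0]
    - [[0,0,0],0]
    - [[0,0,0],0]

```text
time_s: 28.8
tool_pos: [0.4957, 0.2689, 0.0793]
tool_rot: [0.0, 0.524, 0.852, 0.0]
contact_force: [-1.8, -0.8, 4.6]
gripper_width: 0.18
finger_force: 60.0
```

Emit:
send_rows:
  commands:
    - [[0,0,0],0]
    - [[0,0,0],0]
    - [[0,0,0],0]
    - [[0,0,0],0]
    - [[0,0,0],0]
  grip: 50

```text
time_s: 29.42
tool_pos: [0.4955, 0.2688, 0.0789]
tool_rot: [0.0, 0.524, 0.852, -0.0]
contact_force: [0.0, -0.2, -0.7]
gripper_width: 0.571
finger_force: 0.0
```

Emit:
send_rows:
  commands:
    - [[0,0,-10],0]
    - [[0,0,-25],0]
    - [[0,0,-25],0]
    - [[0,0,-25],0]
    - [[0,0,-25],0]
    - [[0,0,0],0]
    - [[0,0,0],0]

```text
time_s: 30.3
tool_pos: [0.4951, 0.2688, 0.1887]
tool_rot: [-0.0, 0.524, 0.852, -0.0]
contact_force: [0.3, -0.4, -0.6]
gripper_width: 0.57
finger_force: 0.0
```

Run:
```python
from h import *
o=r.observe();print(o["time_s"],o["tool_pos"],o["contact_force"].round(1))
S=r.calibration("scene");T=r.calibration("top");out=[]
for n,c in(("scene",S),("top",T)):
    im=r.capture(n);x,y=proj(c,[.4944,.2699,.05]).round().astype(int);print(x,y);out.append(cv2.resize(im[y-50:y+50,x-50:x+50],(400,400),interpolation=2))
save("c7",np.hstack(out))
```

```text
30.3 [0.49506008 0.26875636 0.1886604 ] [ 0.3 -0.4 -0.6]
223 205
167 291
```

View pics/c7.png

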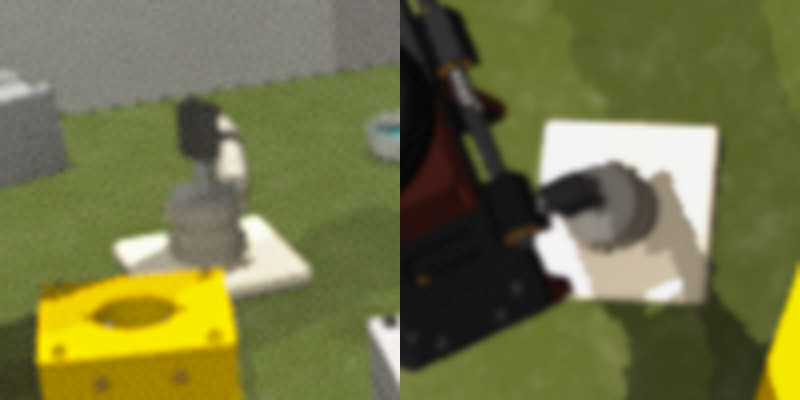

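The plug stands upright in the middle of the slab with the puller seated in it, and the gripper is clear.

```bash
python3 -c "
from workcell import r
print(r.sign_off())"
```

```text
the job is handed in; nothing more can be done
None
```

I handed the job in at about 30 s on the clock: the plug stands upright near the middle of the slab with the puller still screwed in, the pot, tape roll and cast were left alone, and the hand-in returned no verdict.

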